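# Clear the board and take a wood-moisture reading

### The job

On the craft table a log slice is lying on the pencil cross of the board: put it into the open drawer of the small wooden unit and slide the drawer fully shut. Then take the moisture meter from its stand and hold it upright with its sprung foot on the crossing of the two pencil lines, its broad side in line with the long pencil line, pressing gently so that the foot is pushed about half-way in. Finish while holding the meter there like that, and leave the bottle, the carved tree and the small slice where they are.

Things in the scene. Friction and masses are not known exactly. Their poses are not given: they have to be found in the camera images.
- slice_mid (a point): centre of the log slice to put away: a disc 60 mm across and 22 mm thick with dark bark round the edge and pale wood on top, about 45 g, loose, lying flat on the board over the crossing of the pencil lines (up to about 12 mm off it). Point half-way up, 11 mm above its underside; z up.
- mark (a point): crossing of the two pencil lines, on the top face of the board (fixed, 200 x 100 mm, 25 mm thick, so this point is 25 mm above the table). x runs along the long pencil line (the grain, the board's 200 mm length), y along the short line (the board's 100 mm width), z up. The crossing lies 30 mm from the board's middle towards +x. Covered by the slice at the start, but both lines run out to the board's edges.
- unit_drawer0_handle (a point): middle of the bar handle of the drawer, moves with the drawer, about 62 mm above the table, 35 mm in front of the drawer's front face; the bar is about 110 mm long along y. The drawer unit is a wooden box 220 (x) x 220 (y) x 100 (z) mm with one drawer, fixed to the table; x points into the unit, so the drawer shuts along +x; z up.
- drawer_in (a point): centre of the drawer's inner floor, about 22 mm above the table, moves with the drawer; axes as for the handle (+x is the way it shuts). The inside is 175 mm long (x) and 178 mm wide (y); the drawer's side walls stand 56 mm above this floor and its front panel 64 mm. The inner face of the front wall is 88 mm from this point towards -x. Only the part pulled out of the unit is open from above: it reaches from that front wall towards +x for the drawer's joint value less 6 mm.
- unit_drawer0 (a joint): how far the drawer is open in m: 0 is fully shut, at the start 0.12 to 0.145; slides with about 1 N of friction to a hard stop at 0, stays where it is left
- meter_grip (a point): gripping point of the moisture meter, in the middle of its handle: a grey handheld gauge standing upright in its stand, about 0.165 kg. Handle 50 mm (x, the broad side) x 28 mm (y, the thickness, to be gripped across) x 80 mm high, edges rounded; this point is in its centre 40 mm below the handle's top and 45 mm above the top of the collar (a flange 64 x 44 x 8 mm under the handle). Under the collar is a nose 40 x 28 x 30 mm and then the sprung foot. z up along the meter.
- foot_tip (a point): centre of the underside of the meter's foot: a flat pad 30 (x) x 20 (y) mm below the nose, on the meter's long axis, 105 mm below the gripping point when not pressed. Hidden in the stand at the start. Axes as for the gripping point.
- meter_foot (a joint): how far the sprung foot is pushed into the meter in m: 0 out, 0.014 fully in (end stop). The spring takes about 1 N to start and 0.5 N more per mm: 4.5 N at half-way (0.007), 8 N fully in
- stand_top (a point): centre of the top face of the meter's stand: a plywood block fixed to the table, 70 (x) x 58 (y) mm, 62 mm high, with a rectangular well 46 x 34 mm in which the meter's nose and foot hang; the collar rests on the top. The meter lifts straight up: the foot clears the stand after about 55 mm.
- glue_mid (a point): middle of a white glue bottle, 56 mm across and 150 mm high, a bystander: leave it
- tree_mid (a point): middle of a carved willow tree about 180 mm high on a slice 80 mm across, a bystander: leave it
- chip_mid (a point): middle of a small log slice lying on the table, 42 mm across and 18 mm thick, a bystander: leave it
Not all that is in view belongs to the job. Leave any orange look-alike of the part that bears slice_mid alone.

How it is judged:
On the way, in this order (a step that is already met when the one before it is completed fails the run):
1. the slice lies in the drawer, let go (x of slice_mid in the frame of drawer_in between -0.09 and 0.09 m and y of slice_mid in the frame of drawer_in between -0.09 and 0.09 m and z of slice_mid in the frame of drawer_in between 0 and 0.032 m and contact force between the fingers and slice below 0.1 N and value of joint unit_drawer0 above 0.03 m), for 0.2 s.
2. the drawer is shut with the slice in it (x of slice_mid in the frame of drawer_in between -0.09 and 0.09 m and y of slice_mid in the frame of drawer_in between -0.09 and 0.09 m and z of slice_mid in the frame of drawer_in between 0 and 0.032 m and value of joint unit_drawer0 below 0.008 m), for 0.2 s.
3. the meter's foot is on the cross (contact force between meter and board above 0.5 N and horizontal distance between foot_tip and mark below 0.008 m), for 0.1 s.
At the end, for the whole second after the job is handed in: Slice in the drawer, drawer shut (8 mm). Meter held still by the gripper, upright (5 deg), foot centre within 8 mm of the crossing, broad side along the long line (10 deg, either way round), pressing on the board with 2.6 to 9 N, foot pushed in 2.5 to 12.5 mm (all of step 2 and horizontal distance between foot_tip and mark below 0.008 m and angle between meter_grip's own z axis and vertical below 0.09 rad and angle between the x axis of meter_grip and the x axis of mark, either way round below 0.17 rad and contact force between meter and board between 2.6 and 9 N and value of joint meter_foot between 0.0025 and 0.0125 m and contact force between the fingers and meter above 1 N and linear speed of meter below 0.02 m/s); the arm keeps its last pose, push and grip.
It fails at once if the meter is pressed hard on the board (over 20 N) (contact force between meter and board above 20 N).
It fails at once if a bystander is moved more than 30 mm (distance of any of glue_mid, tree_mid, chip_mid from where it was at the start of the episode above 0.03 m).
It also fails if it takes over 72 s, if anything falls off the work surface, if the arm or the gripper's body presses on something with over 40 N, if the wrist force passes 120 N, or if a joint passes its speed limit or range.

### The arm

A 7-joint arm with a two-finger parallel gripper is mounted at the origin on the work surface. World frame = base frame: x ahead of the robot, y to its left, z up, the work surface at z = 0. Lengths are in m, angles in rad, forces in N, time in s.
With the tool pointing down it reaches from about 0.425 to 0.875 m from the base axis. Payload 4.7 kg.
Tool frame: the origin (TCP) lies at the very end of the fingers, on their centre line; the grasp point (between the pads) lies 19 mm behind it; z points along the fingers, y is the line along which they close (so a half turn about z gives the same grasp; the last joint's range is limited). The gripper opens to 87 mm and grips with 3 to 60 N. Pads are 19 mm wide; open, the fingers measure 117 mm over their backs; the gripper's body (75 mm by 190 mm) begins 51 mm behind the grasp point.
Start: joints at [-1.277, 0.321, -0.07, 1.45, 0.023, 1.371, -0.057], TCP at [0.18, 0.625, 0.223] pointing down, gripper open.
Joint ranges: [-2.86, 2.86], [-0.3, 2.09], [-1.38, 1.24], [0.06, 2.45], [-1.56, 4.7], [0.09, 2.05], [-2.69, 2.69]. Speed limits (rad/s): [2.57, 2.57, 3.14, 3.14, 3.14, 3.14, 3.14].

### API

Orientations are given as a rotation vector (axis times angle).
In Python, from bench import get_state, get_image, get_calibration, close_job gives the robot as it stands.
- The arm moves only by the shell command python3 -m crank 'ROWS' [FORCE]. ROWS is JSON, a list of rows, each a list of 5 numbers: the opening, from 0 (shut) to 1 (fully open), then the shift along the world's x, y, z in units of 0.2 m (1.0 is 0.2 m), then the turn about the world's z in units of 2 pi rad (1.0 is 2 pi rad). A call has 1 to 5 rows; each row is the pose to reach, as a shift and turn from the pose commanded when the call began, turning the shorter way round; what a row does not reach only later rows make up. A row lasts 1/8 s, in which the tool goes at most 62.5 mm and 10.7 degrees, less where a joint would pass 70% of its speed; a pose out of reach is approached as far as the arm can. A call with a number of a shift or a turn outside -1 to 1 is refused whole. A call with a gripper value outside its range is refused whole. The fingers move at their own pace and stop on an object; FORCE is the grip in N (left out, the last holds). Time passes only in rows, so rows that repeat a pose let the fingers close. It gives the time, the measured TCP pose, the force, the opening and the grip force at its end, in the units of the state.
- get_state(): the state, without advancing time (a new reading comes with each control period).
- get_image(name): name is "side" or "top"; returns the picture (480x640x3 uint8, red, green, blue); there is no depth.
- get_calibration(name): a dict with "fovy" (degrees; the focal length in pixels is half the picture's height over the tangent of half this angle, whatever the lens; pixels are square), "cx", "cy" (the principal point, pixels), "R" (3x3) and "t" (3): a world point X has camera coordinates R X + t. Camera axes: x right, y down, z forward; pixel columns grow to the right and rows downward; lengths in m; the calibration is good to about 2 mm. A picture is of the moment at which its call begins. get_calibration takes no time and is no camera call.
- close_job(): hands the job in; it is judged then, once.
The state is a dict: "time": time; "joint_positions": joint angles; "qd": joint speeds; "joint_torque": joint torques, N m; "position": TCP position; "tool_rot": TCP orientation; "ft_force": force on the tool from outside, world axes, zero at the start; "torque": the same for the moment, N m; "grip_width": opening from 0.0 (shut) to 1.0 (fully open); "grip_force": force on a finger pad.
Only numpy, scipy, OpenCV 4.12 (cv2) and the standard library are available. Lean on these libraries where they do the work, as an engineer would, in place of code of your own. Each camera call takes 0.05 s, during which the arm holds its last target. There are 200 camera calls.

## Working session

There is one attempt and no reset: what is moved stays moved. The work goes in short steps, Python scripts to look and compute and a shell command to move; the robot and the scene stay as the last step left them, time stands still between calls to the robot, and variables do not carry over. Pictures are saved under pics/ and viewed, at most 10 in all, crops included, and the job is handed in when it is done.

```bash
mkdir -p pics
cat > h.py <<'E'
import numpy as np, cv2
from bench import *
def cal(n):
    c=get_calibration(n); f=240/np.tan(np.radians(c["fovy"])/2)
    return f,c["cx"],c["cy"],np.array(c["R"]),np.array(c["t"])
def ray(n,u,v):
    f,cx,cy,R,t=cal(n); d=R.T@np.array([(u-cx)/f,(v-cy)/f,1]); return -R.T@t,d
def onz(n,u,v,z):
    o,d=ray(n,u,v); return o+d*(z-o[2])/d[2]
def proj(n,X):
    f,cx,cy,R,t=cal(n); p=R@np.array(X)+t; return np.array([cx+f*p[0]/p[2],cy+f*p[1]/p[2]])
E
python3 - <<'E'
from h import *
s=get_state();print({k:np.round(v,3) for k,v in s.items()})
for n in("side","top"):
    im=get_image(n);cv2.imwrite(f"pics/{n}0.png",im[:,:,::-1]);c=get_calibration(n);print(c)
E
```

```text
{'time': np.float64(0.0), 'joint_positions': array([-1.277,  0.322, -0.07 ,  1.452,  0.023,  1.371, -0.057]), 'qd': array([-0.001, -0.001, -0.002,  0.   ,  0.001, -0.   ,  0.   ]), 'joint_torque': array([ 0.0000e+00, -4.9128e+01, -4.0400e-01, -3.1253e+01, -6.4000e-02,
        4.4000e-02,  0.0000e+00]), 'position': array([0.179, 0.624, 0.221]), 'tool_rot': array([-4.380e-01, -3.111e+00,  3.000e-03]), 'ft_force': array([-0.267, -0.733, -0.064]), 'torque': array([-0.009, -0.031,  0.021]), 'grip_force': np.float64(0.0), 'grip_width': np.float64(0.998)}
{'fovy': 44.73853451077649, 'cx': 320.5247319651028, 'cy': 244.50143768324676, 'R': array([[ 0.97870758, -0.20507708,  0.00865239],
       [-0.13469373, -0.67347666, -0.7268334 ],
       [ 0.15488405,  0.71019194, -0.6867593 ]]), 't': array([-0.59988188,  0.11430117,  1.27564834])}
{'fovy': 43.94602431762866, 'cx': 326.4567097836451, 'cy': 235.09570153664856, 'R': array([[-0.00341449, -0.99990621, -0.01326354],
       [-0.98484238,  0.00566262, -0.17335921],
       [ 0.17341805,  0.01247057, -0.98476935]]), 't': array([-0.0431814 ,  0.59204001,  1.34769141])}
```

View pics/top0.png

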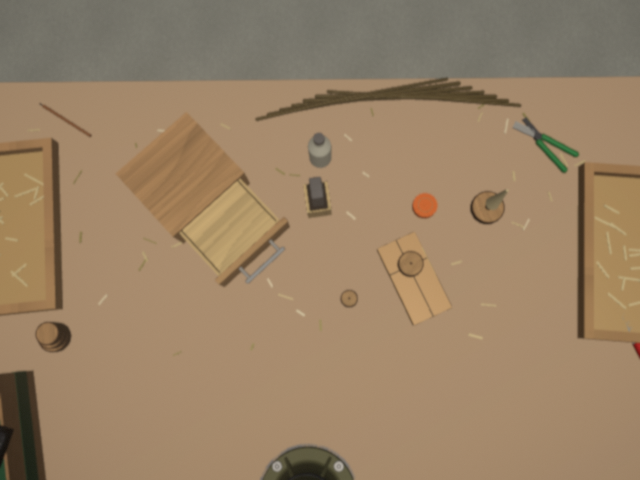

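View pics/side0.png

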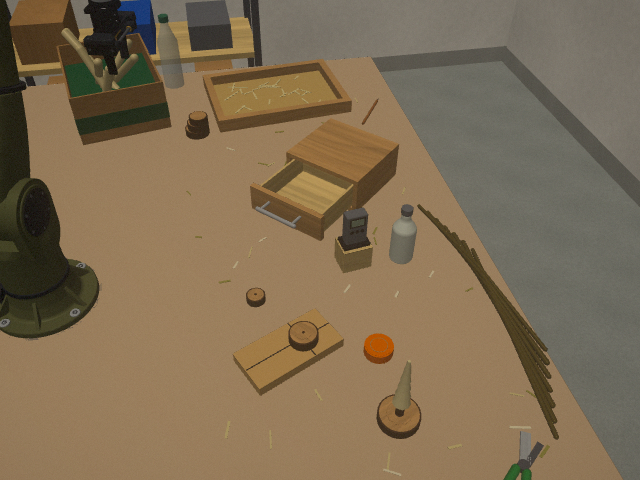

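The top view shows these candidates for the slice: the slice on the board (411,263), the orange look-alike (425,206), the chip (349,298), the tree base (488,207) and a far stack (50,336). By the description it is the one on the board. Next I check it in a close crop, along with the drawer and stand.

Run:
```python
from h import *
t=cv2.imread("pics/top0.png");s=cv2.imread("pics/side0.png")
a=cv2.resize(t[225:330,370:460],None,fx=5,fy=5,interpolation=2)   # 450x525
b=cv2.resize(s[195:280,320:380],None,fx=5,fy=5,interpolation=2) #300x425
c=np.zeros((525,750,3),np.uint8);c[:,:450]=a;c[:425,450:]=b
cv2.imwrite("pics/c1.png",c)
cv2.imwrite("pics/c2.png",cv2.resize(t[105:295,110:340],None,fx=3.1,fy=3.1,interpolation=2))
```

```text
(no output)
```

View pics/c1.png

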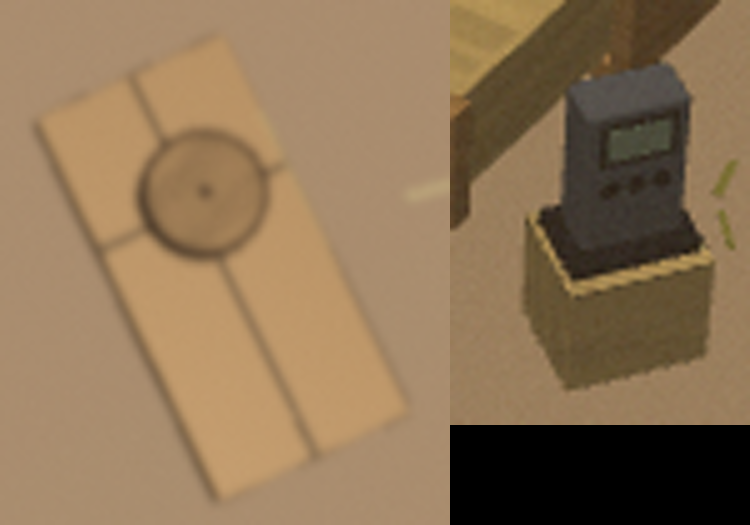

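View pics/c2.png

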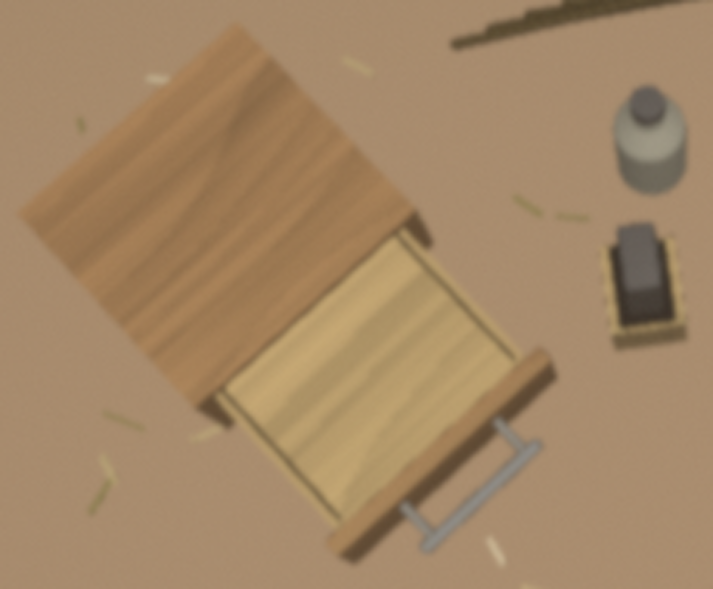

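The crop confirms the bark-edged slice on the board, centred at about (411,263), with clear pencil lines. The meter's broad face looks towards the side camera, and the drawer is open with its bar handle at about (265,264). Now casting the rays.

Run:
```python
from h import *
P=lambda n,L,u0,v0,k,z:np.array([onz(n,u0+(a+.5)/k-.5,v0+(b+.5)/k-.5,z) for a,b in L])
r=lambda x:np.round(x,4).tolist()
B=lambda L,z:P("top",L,370,225,5,z); D=lambda L,z:P("top",L,110,105,3.1,z)
S=lambda L,z:P("side",[(a-450,b) for a,b in L],320,195,5,z)
ang=lambda d:np.degrees(np.arctan2(d[1],d[0])).round(1)
print("slice",r(B([(204,190)],.047)))
c=B([(222,35),(36,122),(218,502),(408,410)],.025);print("board",r(c[:,:2]),[np.linalg.norm(c[i]-c[i-1]).round(3) for i in range(4)])
l=B([(132,76),(315,455),(107,247),(285,167)],.025)
p,q,a,b=l[:,:2];k=np.linalg.solve(np.c_[q-p,a-b],a-p);m=p+k[0]*(q-p);print("mark",r(m),ang(p-q),ang(a-b),"mid",r(c.mean(0)), np.linalg.norm(m-c.mean(0)[:2]))
x,y,w,h=[np.array(v) for v in [(0,0)]*4]
s2=cv2.imread("pics/side0.png")
u=D([(238,22),(18,213),(200,408),(418,212)],.1);print("unit",r(u[:,:2]),[np.linalg.norm(u[i]-u[i-1]).round(3) for i in range(4)],ang(u[0]-u[3]),ang(u[1]-u[2]),ang(u[2]-u[3]))
hb=D([(427,547),(537,445)],.062);print("bar",r(hb),r(hb.mean(0)),np.linalg.norm(hb[0]-hb[1]),ang(hb[0]-hb[1]))
f=D([(545,350),(330,540)],.086);print("front top",r(f),ang(f[1]-f[0]))
fi=D([(518,357),(342,519)],.078);print("inner",r(fi))
st=D([(602,252),(671,233),(686,325),(614,334)],.062);print("stand",r(st),r(st.mean(0)),[np.linalg.norm(st[i]-st[i-1]).round(3) for i in range(4)],ang(st[0]-st[3]),ang(st[1]-st[2]))
mt=S([(565,88),(582,124),(690,102),(668,66)],.155);print("meter side",r(mt),r(mt.mean(0)),[np.linalg.norm(mt[i]-mt[i-1]).round(3) for i in range(4)],ang(mt[2]-mt[1]),ang(mt[3]-mt[0]))
mt=D([(617,231),(655,223),(662,285),(624,290)],.155);print("meter top",r(mt),r(mt.mean(0)),[np.linalg.norm(mt[i]-mt[i-1]).round(3) for i in range(4)])
for n,X in dict(glue=(319,140,.15),tree=(488,207,.0),chip=(349,298,.018)).items():print(n,r(onz("top",*X)))
print("tool yaw", ang(__import__('scipy.spatial.transform').spatial.transform.Rotation.from_rotvec(get_state()["tool_rot"]).as_matrix()[:,1]))
```

```text
slice [[0.5262, -0.2417, 0.047]]
board [[0.6038, -0.2553], [0.5621, -0.1655], [0.3826, -0.247], [0.4248, -0.337]] [np.float64(0.197), np.float64(0.099), np.float64(0.197), np.float64(0.099)]
mark [0.5208, -0.2403] 24.3 113.9 mid [0.4933, -0.2512, 0.025] 0.029594457748841715
unit [[0.8811, 0.2834], [0.7317, 0.4431], [0.5826, 0.3002], [0.7303, 0.1428]] [np.float64(0.206), np.float64(0.219), np.float64(0.207), np.float64(0.216)] 43.0 43.8 133.2
bar [[0.4832, 0.1367, 0.062], [0.5596, 0.0555, 0.062]] [0.5214, 0.0961, 0.062] 0.11146217338222028 133.2
front top [[0.6274, 0.0481, 0.086], [0.4864, 0.2044, 0.086]] 132.0
inner [[0.6238, 0.069, 0.078], [0.5027, 0.1976, 0.078]]
stand [[0.7085, 0.0071, 0.062], [0.7232, -0.0457, 0.062], [0.651, -0.0568, 0.062], [0.6444, -0.0022, 0.062]] [0.6818, -0.0244, 0.062] [np.float64(0.065), np.float64(0.055), np.float64(0.073), np.float64(0.055)] 8.3 8.8
meter side [[0.6547, -0.0255, 0.155], [0.6563, -0.0499, 0.155], [0.705, -0.0449, 0.155], [0.7019, -0.0198, 0.155]] [0.6794, -0.035, 0.155] [np.float64(0.048), np.float64(0.024), np.float64(0.049), np.float64(0.025)] 5.8 6.8
meter top [[0.6995, -0.0083, 0.155], [0.7052, -0.0355, 0.155], [0.6597, -0.0403, 0.155], [0.6562, -0.0134, 0.155]] [0.6801, -0.0244, 0.155] [np.float64(0.044), np.float64(0.028), np.float64(0.046), np.float64(0.027)]
glue [0.7916, -0.0311, 0.15]
tree [0.6685, -0.4415, 0.0]
chip [0.4464, -0.0982, 0.018]
tool yaw 74.0
```

```bash
python3 -m crank '[[1,1,-1,0,-0.14],[1,1,-1,0,-0.14],[1,1,-1,0,-0.14],[1,1,-1,0,-0.14],[1,1,-1,0,-0.14]]' 15
python3 -m crank '[[1,0.73,-1,0,-0.14],[1,0.73,-1,0,-0.14],[1,0.73,-1,0,-0.14],[1,0.73,-1,0,-0.14],[1,0.73,-1,0,-0.14]]'
python3 -m crank '[[1,0,-1,0,-0.109],[1,0,-1,0,-0.109],[1,0,-1,0,-0.109],[1,0,-1,0,-0.109],[1,0,-1,0,-0.109]]'
```

```text
time: 0.72
position: [0.3826, 0.421, 0.2224]
tool_rot: [1.733, 2.619, -0.001]
ft_force: [0.3, 1.4, 0.4]
grip_width: 0.996
grip_force: 0.0
time: 1.35
position: [0.5286, 0.2179, 0.2225]
tool_rot: [2.686, 1.623, -0.001]
ft_force: [-0.4, 0.3, -0.5]
grip_width: 0.997
grip_force: 0.0
time: 1.98
position: [0.5253, 0.0234, 0.2225]
tool_rot: [-3.074, -0.649, 0.0]
ft_force: [-0.0, 0.9, 0.3]
grip_width: 1.002
grip_force: 0.0
```

```bash
python3 -m crank '[[1,0,-1,0,0],[1,0,-1,0,0],[1,0,-1,0,0],[1,0,-1,0,0]]'
python3 -m crank '[[1,0,-0.335,0,0],[1,0,-0.335,-0.4,0],[1,0,-0.335,-0.7,0],[1,0,-0.335,-0.7,0],[1,0,-0.335,-0.7,0]]'
python3 - <<'E'
from h import *
a=get_image("side");t=get_image("top")
o=np.zeros((480,760,3),np.uint8);o[:,:440]=cv2.resize(a[260:420,220:367],(440,480),interpolation=2);o[:,440:]=cv2.resize(t[180:340,360:467],(320,480),interpolation=2)
cv2.imwrite("pics/s1.png",o[:,:,::-1])
E
```

```text
time: 2.48
position: [0.5249, -0.179, 0.2226]
tool_rot: [3.072, 0.647, -0.001]
ft_force: [-0.0, 0.1, 0.1]
grip_width: 1.0
grip_force: 0.0
time: 3.1
position: [0.5262, -0.2408, 0.0825]
tool_rot: [-3.072, -0.656, 0.002]
ft_force: [0.1, -0.2, -0.3]
grip_width: 1.002
grip_force: 0.0
```

View pics/s1.png

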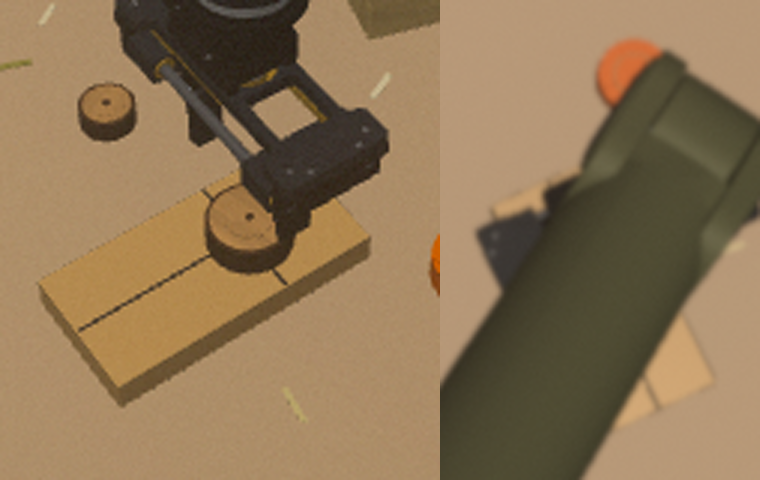

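The side crop shows the open fingers straddling the slice, whose pith is at about (303.5,331.7). I compare that with the TCP and get the shifts for the other places.

```bash
python3 -c "
from h import *
print(onz('side',303.5,331.7,.047))"
python3 -m crank '[[1,0,0,-0.15,0],[1,0,0,-0.26,0],[1,0,0,-0.26,0],[1,0,0,-0.26,0]]'
python3 -m crank '[[0.4,0,0,0,0],[0,0,0,0,0],[0,0,0,0,0],[0,0,0,0,0],[0,0,0,0,0]]' 15
```

```text
[ 0.52733018 -0.24243043  0.047     ]
time: 3.7
position: [0.5272, -0.2428, 0.0328]
tool_rot: [3.072, 0.652, 0.005]
ft_force: [0.8, -0.8, 0.5]
grip_width: 0.997
grip_force: 0.0
time: 4.32
position: [0.5256, -0.2423, 0.0307]
tool_rot: [3.073, 0.651, 0.0]
ft_force: [-0.1, 0.4, 3.1]
grip_width: 0.686
grip_force: 15.0
```

```bash
python3 -m crank '[[0,0,0,0.3,0],[0,0,0,0.6,0],[0,0,0,0.85,0],[0,0,0,0.85,0]]'
python3 -m crank '[[0,0.1,1,0,0.054],[0,0.1,1,0,0.054],[0,0.1,1,0,0.054],[0,0.1,1,0,0.054]]'
python3 -m crank '[[0,0.295,1,0,0],[0,0.295,1,0,0],[0,0.295,1,0,0],[0,0.295,1,0,0],[0,0.295,1,0,0]]'
python3 - <<'E'
from h import *
a=get_image("side")
cv2.imwrite("pics/s2.png",cv2.resize(a[90:270,200:410],None,fx=3,fy=3,interpolation=2)[:,:,::-1])
E
```

```text
time: 4.82
position: [0.5278, -0.2437, 0.2048]
tool_rot: [3.07, 0.65, 0.011]
ft_force: [-0.1, 0.6, -1.9]
grip_width: 0.685
grip_force: 15.0
time: 5.32
position: [0.5449, -0.036, 0.1987]
tool_rot: [-2.912, -1.172, 0.003]
ft_force: [0.6, -0.3, -0.3]
grip_width: 0.687
grip_force: 15.0
time: 5.95
position: [0.604, 0.1582, 0.1989]
tool_rot: [2.917, 1.163, -0.004]
ft_force: [0.8, -1.4, -0.9]
grip_width: 0.682
grip_force: 15.0
```

View pics/s2.png

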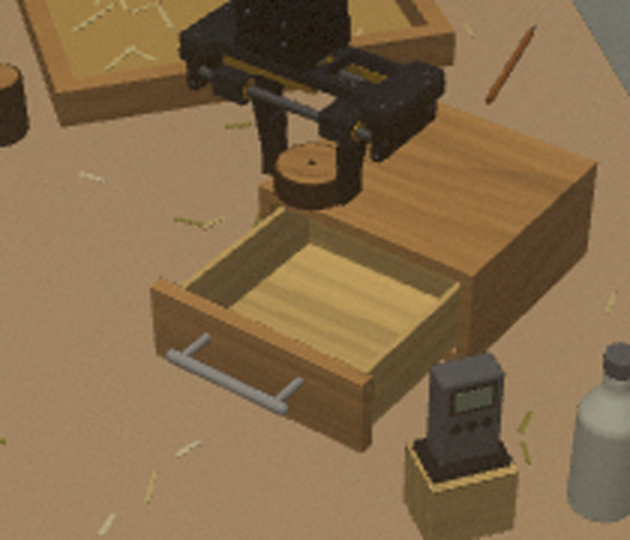

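The side view shows the slice held above the drawer, whose bar runs from (257,208) to (295,226). I move slightly to +y and lower it.

```bash
python3 -c "
from h import *
a=onz('side',257.3,208.3,.062);b=onz('side',295,226,.062);print(a,b,(a+b)/2)"
python3 -m crank '[[0,0,0.06,0,0],[0,0,0.06,-0.3,0],[0,0,0.06,-0.55,0],[0,0,0.06,-0.77,0],[0,0,0.06,-0.77,0]]'
python3 -m crank '[[0,0,0,0,0],[0.85,0,0,0,0],[0.85,0,0,0,0],[0.85,0,0,0,0],[0.85,0,0,0,0]]'
```

```text
[0.48516298 0.13520842 0.062     ] [0.5629799  0.05421932 0.062     ] [0.52407144 0.09471387 0.062     ]
time: 6.62
position: [0.6014, 0.1677, 0.0434]
tool_rot: [2.92, 1.158, -0.012]
ft_force: [-0.6, -1.0, -0.3]
grip_width: 0.687
grip_force: 15.0
time: 7.25
position: [0.6047, 0.1699, 0.0469]
tool_rot: [2.919, 1.161, 0.001]
ft_force: [-0.3, 0.3, 0.1]
grip_width: 0.849
grip_force: 0.0
```

```bash
python3 -m crank '[[0.85,0,0,0.3,0],[0.85,0,0,0.6,0],[0.5,0,0,0.6,0],[0,-0.3,-0.27,0.6,0],[0,-0.575,-0.53,0.6,0]]'
python3 -m crank '[[0,0,0,0,0],[0,0,0,0,0],[0,0,0,-0.2,0]]'
python3 - <<'E'
from h import *
a=get_image("side")
cv2.imwrite("pics/s3.png",cv2.resize(a[90:270,200:410],None,fx=3,fy=3,interpolation=2)[:,:,::-1])
E
```

```text
time: 7.88
position: [0.511, 0.0842, 0.1651]
tool_rot: [2.917, 1.162, -0.004]
ft_force: [-0.0, -1.5, 1.7]
grip_width: 0.596
grip_force: 0.0
time: 8.25
position: [0.5163, 0.0874, 0.1289]
tool_rot: [2.918, 1.163, 0.012]
ft_force: [1.2, 0.1, -1.2]
grip_width: 0.252
grip_force: 0.0
```

View pics/s3.png

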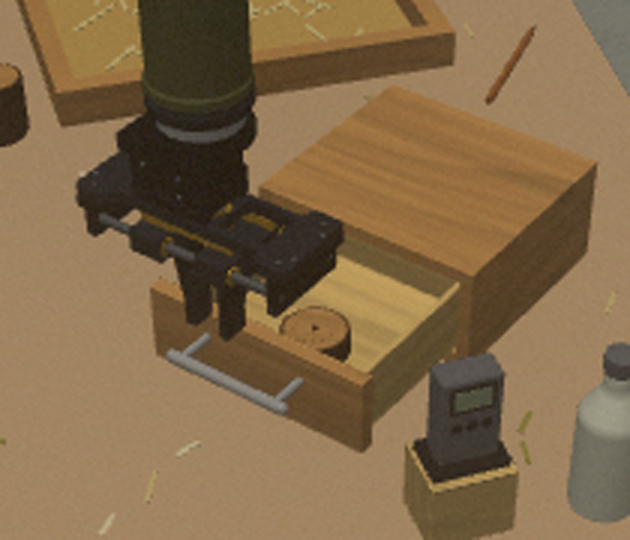

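The slice lies flat in the drawer, at about (315,328) in the crop. Next I go in front of the bar, lower, and push along 43°.

```bash
python3 -m crank '[[0,-0.15,-0.14,0,0],[0,-0.15,-0.14,0,0],[0,-0.15,-0.14,-0.2,0],[0,-0.15,-0.14,-0.41,0],[0,-0.15,-0.14,-0.41,0]]'
python3 -m crank '[[0,0,0,0,0],[0,0.1,0.095,0,0],[0,0.2,0.19,0,0],[0,0.3,0.285,0,0],[0,0.3,0.285,0,0]]'
```

```text
time: 8.93
position: [0.4808, 0.0574, 0.0424]
tool_rot: [2.918, 1.162, -0.01]
ft_force: [-0.3, 0.4, 0.6]
grip_width: 0.005
grip_force: 0.0
time: 9.55
position: [0.545, 0.1165, 0.0466]
tool_rot: [2.917, 1.165, 0.007]
ft_force: [-0.4, -0.8, 0.4]
grip_width: 0.007
grip_force: 0.0
```

```bash
python3 -m crank '[[0,0.07,0.066,0,0],[0,0.14,0.132,0,0],[0,0.21,0.197,0,0],[0,0.26,0.244,0,0],[0,0.26,0.244,0,0]]'
python3 -m crank '[[0,0.02,0.019,0,0],[0,0.04,0.038,0,0],[0,0.06,0.056,0,0],[0,0.06,0.056,0,0]]'
```

```text
time: 10.18
position: [0.595, 0.1637, 0.0453]
tool_rot: [-2.919, -1.162, -0.002]
ft_force: [-0.5, -0.3, -0.3]
grip_width: 0.002
grip_force: 0.0
time: 10.68
position: [0.6068, 0.1749, 0.0446]
tool_rot: [-2.919, -1.162, -0.001]
ft_force: [0.3, 0.4, 0.2]
grip_width: 0.007
grip_force: 0.0
```

```bash
python3 -m crank '[[0,0.02,0.019,0,0],[0,0.02,0.019,0,0]]'
python3 -m crank '[[0,0.02,0.019,0,0],[0,0.02,0.019,0,0]]'
python3 - <<'E'
from h import *
a=get_image("side")
cv2.imwrite("pics/s4.png",cv2.resize(a[90:270,200:410],None,fx=3,fy=3,interpolation=2)[:,:,::-1])
E
```

```text
time: 10.92
position: [0.6108, 0.1786, 0.0445]
tool_rot: [2.919, 1.161, 0.001]
ft_force: [0.3, 0.3, -0.2]
grip_width: 0.007
grip_force: 0.0
time: 11.18
position: [0.6115, 0.179, 0.0442]
tool_rot: [2.919, 1.159, -0.014]
ft_force: [-9.2, -5.8, 7.2]
grip_width: 0.008
grip_force: 5.3
```

View pics/s4.png

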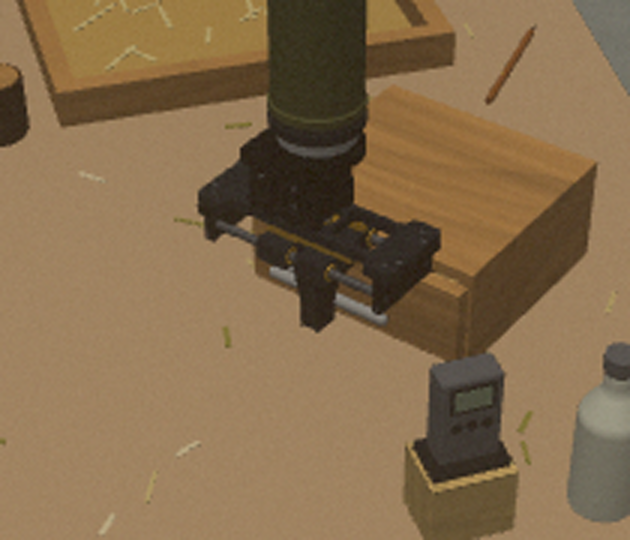

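A sharp 11 N rise with the drawer flush in the view shows it is shut. I back off, rise and go above the meter.

```bash
python3 -m crank '[[0,-0.19,-0.18,0,0],[0,-0.19,-0.18,0,0],[0,-0.19,-0.18,0.3,0],[0.5,-0.19,-0.18,0.6,0],[1,-0.19,-0.18,0.9,0]]'
python3 -m crank '[[1,0,0,0.2,0],[1,0.25,-0.43,0.15,-0.1],[1,0.515,-0.87,0.15,-0.1],[1,0.515,-0.87,0.15,-0.1],[1,0.515,-0.87,0.15,-0.1]]'
```

```text
time: 11.85
position: [0.5769, 0.1465, 0.227]
tool_rot: [-2.919, -1.161, -0.003]
ft_force: [1.1, 0.4, -0.5]
grip_width: 0.151
grip_force: 0.0
time: 12.48
position: [0.6807, -0.0337, 0.2545]
tool_rot: [3.132, 0.187, 0.001]
ft_force: [0.2, 0.1, 1.5]
grip_width: 0.714
grip_force: 0.0
```

Run:
```python
from h import *
S=lambda a,b,z:onz("side",320+(a-450+.5)/5-.5,195+(b+.5)/5-.5,z)
L,N,R=S(527,213,.062),S(573,293,.062),S(713,252,.062)
print(L,N,R,"centre",(L+R)/2,np.linalg.norm(L-N),np.linalg.norm(R-N))
print(proj("side",(.68,-.0244,.155)),proj("side",(.68,-.035,.155)))
a=get_image("side");cv2.imwrite("pics/s5.png",cv2.resize(a[150:280,310:410],(600,780)[:2],interpolation=2)[:600,:,::-1])
```

```text
[ 0.64583082 -0.00159674  0.062     ] [ 0.65418687 -0.05669175  0.062     ] [ 0.72229127 -0.04331867  0.062     ] centre [ 0.68406105 -0.0224577   0.062     ] 0.055725076277291764 0.0694049643015107
[353.91591277 210.3993163 ] [355.13150059 213.52531546]
```

View pics/s5.png

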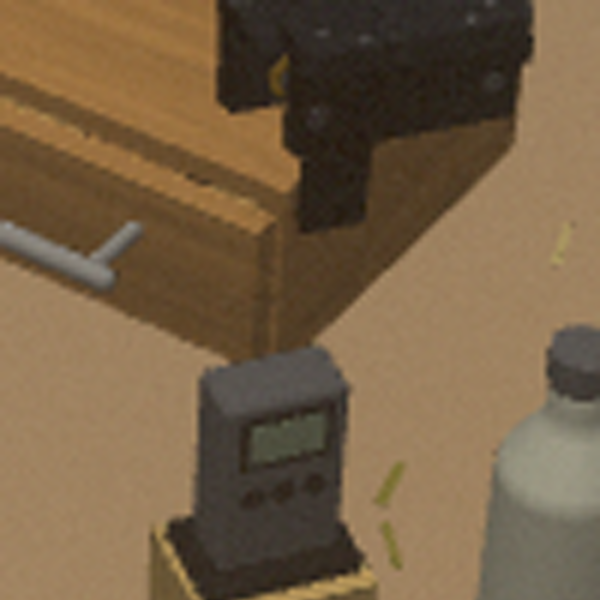

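The stand in both views agrees on (0.683,-0.0235), yaw about 8-9°. The drawer is flush and the meter stands at about (275,390) in the crop. I lower over it and grip.

```bash
python3 -m crank '[[1,0.01,0.05,0,0.003],[1,0.01,0.05,-0.25,0.003],[1,0.01,0.05,-0.5,0.003],[1,0.01,0.05,-0.79,0.003],[1,0.01,0.05,-0.79,0.003]]'
python3 -m crank '[[0.5,0,0,0,0],[0.2,0,0,0,0],[0,0,0,0,0],[0,0,0,0,0],[0,0,0,0,0]]' 30
python3 -m crank '[[0,0,0,0,0],[0,0,0,0,0],[0,0,0,0,0]]'
```

```text
time: 13.15
position: [0.6776, -0.013, 0.0919]
tool_rot: [-3.129, -0.241, 0.015]
ft_force: [-0.7, 0.4, -0.1]
grip_width: 1.001
grip_force: 0.0
time: 13.78
position: [0.6816, -0.0183, 0.0969]
tool_rot: [-3.133, -0.231, -0.001]
ft_force: [-0.4, 0.3, -0.5]
grip_width: 0.517
grip_force: 0.0
time: 14.15
position: [0.6814, -0.0203, 0.0964]
tool_rot: [3.131, 0.229, -0.0]
ft_force: [1.6, -4.7, -0.5]
grip_width: 0.323
grip_force: 30.0
```

```bash
python3 -m crank '[[0,0,-0.015,0,0],[0,0,-0.015,0,0]]'
python3 -m crank '[[0,0,0,0.1,0],[0,0,0,0.2,0],[0,0,0,0.35,0],[0,0,0,0.5,0],[0,0,0,0.5,0]]'
python3 -m crank '[[0,0,0,0,0],[0,0,0,0,0]]'
python3 - <<'E'
from h import *
print(get_state()["torque"])
a=get_image("side");t=get_image("top")
o=np.zeros((600,800,3),np.uint8);o[:,:400]=cv2.resize(a[140:290,310:410],(400,600),interpolation=2);o[:,400:]=cv2.resize(t[220:340,370:450],(400,600),interpolation=2)
cv2.imwrite("pics/s6.png",o[:,:,::-1])
E
```

```text
time: 14.4
position: [0.6811, -0.0206, 0.0963]
tool_rot: [-3.132, -0.232, 0.001]
ft_force: [-0.5, -1.9, -1.1]
grip_width: 0.317
grip_force: 29.9
time: 15.02
position: [0.6837, -0.021, 0.2014]
tool_rot: [-3.132, -0.233, -0.012]
ft_force: [-0.1, -0.8, -2.2]
grip_width: 0.32
grip_force: 29.9
time: 15.28
position: [0.6807, -0.0207, 0.1953]
tool_rot: [-3.133, -0.232, 0.003]
ft_force: [-0.2, 0.7, -1.4]
grip_width: 0.32
grip_force: 29.9
[-0.03422975  0.12716212  0.0308355 ]
```

View pics/s6.png

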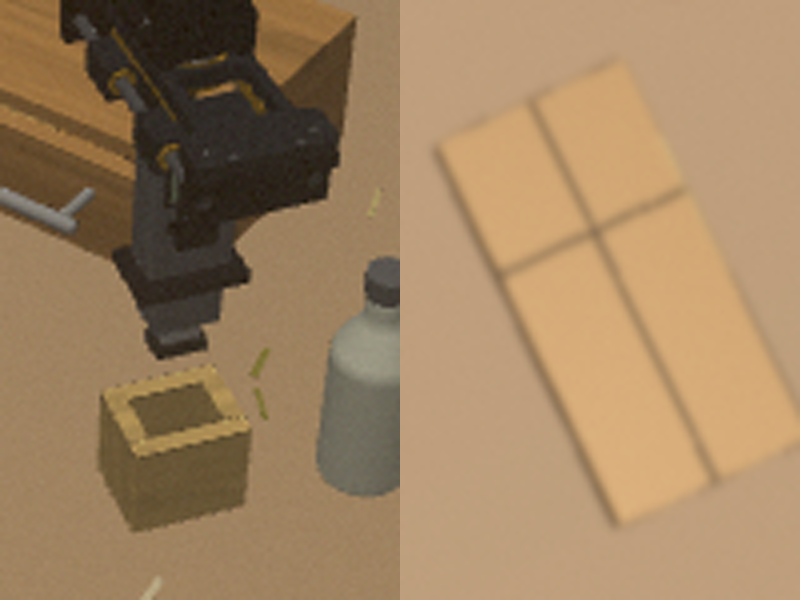

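The meter hangs clear of the stand, with the lower front edge of its foot from (155,356) to (207,345) in the left crop. The crossing is fully visible at about (596,232) in the right crop.

Run:
```python
from h import *
S=lambda a,b,z:onz("side",310+(a+.5)/4-.5,140+(b+.5)/4-.5,z)
z=get_state()["position"][2]-.086
a,b=S(154,357,z),S(207,346,z);d=b-a;L=np.linalg.norm(d);n=np.array([-d[1],d[0],0])/L
print(z,a,b,L,np.degrees(np.arctan2(d[1],d[0])),"foot",(a+b)/2+.01*n)
# collar lower/top edges: left, near, right corners of collar top (z+.035+.. collar top = grip-.045)
zc=get_state()["position"][2]+.019-.045
l,m,r=S(113,252,zc),S(141,290,zc),S(250,270,zc);print("collar",l,m,r,(l+r)/2)
T=lambda a,b:onz("top",370+(a-400+.5)/5-.5,220+(b+.5)/5-.5,.025)
print("mark",T(596,232),"line",np.degrees(np.arctan2(*(T(533,100)-T(715,480))[[1,0]])),np.degrees(np.arctan2(*(T(503,272)-T(686,188))[[1,0]])))
```

```text
0.10939794628213612 [ 0.66749827 -0.03083803  0.10939795] [ 0.69841512 -0.02771716  0.10939795] 0.03107397075974711 5.764134738583987 foot [ 0.68195236 -0.01932816  0.10939795]
collar [ 0.64764487 -0.00900509  0.16939795] [ 0.65499079 -0.04266444  0.16939795] [ 0.71587761 -0.03796179  0.16939795] [ 0.68176124 -0.02348344  0.16939795]
mark [ 0.52096208 -0.24056149  0.025     ] line 24.073473661876687 114.31824801571265
```

```bash
python3 -m crank '[[0,-0.15,-0.2,0,0.01],[0,-0.35,-0.45,0,0.02],[0,-0.55,-0.7,0,0.03],[0,-0.72,-0.9,0,0.0436],[0,-0.8,-1,0,0.0436]]'
python3 -m crank '[[0,0,-0.1,0,0],[0,0,-0.1,-0.15,0],[0,0,-0.1,-0.3,0],[0,0,-0.1,-0.3,0],[0,0,-0.1,-0.3,0]]'
python3 - <<'E'
from h import *
s=get_state();print(s["position"],s["ft_force"])
a=get_image("side")
cv2.imwrite("pics/s7.png",cv2.resize(a[230:390,225:385],(600,600),interpolation=2)[:,:,::-1])
E
```

```text
time: 16.0
position: [0.5186, -0.2245, 0.1965]
tool_rot: [-3.074, -0.649, 0.001]
ft_force: [-0.1, 0.7, -1.3]
grip_width: 0.32
grip_force: 30.0
time: 16.62
position: [0.5223, -0.2412, 0.1374]
tool_rot: [3.071, 0.657, 0.001]
ft_force: [-0.7, -0.3, -0.6]
grip_width: 0.321
grip_force: 30.0
[ 0.52230944 -0.24115868  0.1374221 ] [-0.72531258 -0.29907187 -0.55386929]
```

View pics/s7.png

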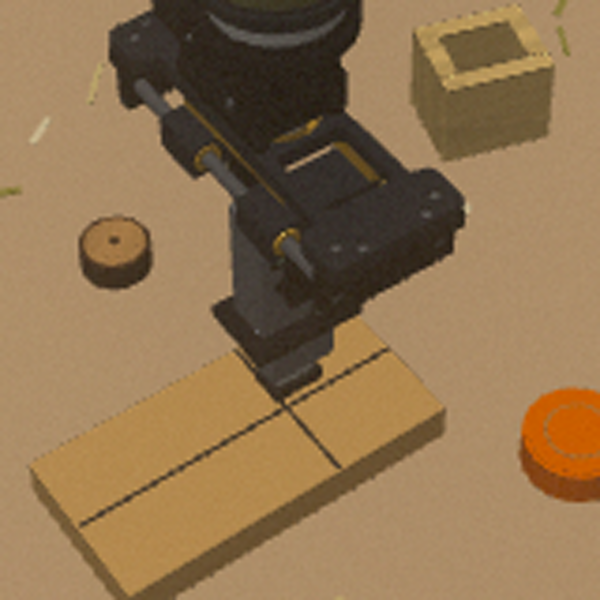

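The foot hovers about 26 mm above the board, its lower near edge from (276,401) to (323,379). The crossing is visible at (287,407).

Run:
```python
from h import *
S=lambda a,b,z:onz("side",225+(a+.5)/3.75-.5,230+(b+.5)/3.75-.5,z)
z=get_state()["position"][2]-.086
a,b=S(275,401,z),S(323,379,z);d=b-a;L=np.linalg.norm(d);n=np.array([-d[1],d[0],0])/L
print(L,np.degrees(np.arctan2(d[1],d[0])),"foot",(a+b)/2+.01*n,"mark",S(287,407,.025))
```

```text
0.028769222047883587 18.62363474028956 foot [ 0.52434221 -0.24169423  0.05183619] mark [ 0.52268179 -0.24049855  0.025     ]
```

```bash
python3 -m crank '[[0,-0.007,0.005,-0.05,0],[0,-0.007,0.005,-0.1,0],[0,-0.007,0.005,-0.11,0],[0,-0.007,0.005,-0.11,0]]'
python3 -m crank '[[0,0,0,-0.015,0],[0,0,0,-0.015,0],[0,0,0,-0.015,0]]'
python3 -m crank '[[0,0,0,-0.015,0],[0,0,0,-0.015,0],[0,0,0,-0.015,0]]'
```

```text
time: 17.18
position: [0.5199, -0.2402, 0.1143]
tool_rot: [-3.072, -0.657, 0.001]
ft_force: [-0.6, -1.3, -1.1]
grip_width: 0.32
grip_force: 30.0
time: 17.55
position: [0.5201, -0.2403, 0.1117]
tool_rot: [3.072, 0.657, 0.0]
ft_force: [0.1, 0.0, -1.0]
grip_width: 0.322
grip_force: 30.0
time: 17.92
position: [0.5203, -0.2403, 0.1089]
tool_rot: [3.072, 0.657, 0.001]
ft_force: [-0.2, 0.3, 1.8]
grip_width: 0.321
grip_force: 30.0
```

```bash
python3 -m crank '[[0,0,0,-0.01,0],[0,0,0,-0.02,0],[0,0,0,-0.02,0],[0,0,0,-0.02,0],[0,0,0,-0.02,0]]'
python3 -m crank '[[0,0,0,0,0],[0,0,0,0,0],[0,0,0,0,0],[0,0,0,0,0]]'
```

```text
time: 18.55
position: [0.5203, -0.2403, 0.1048]
tool_rot: [3.072, 0.657, 0.001]
ft_force: [1.1, 0.0, 3.0]
grip_width: 0.321
grip_force: 30.0
time: 19.05
position: [0.5203, -0.2403, 0.1047]
tool_rot: [3.072, 0.657, 0.001]
ft_force: [1.3, -1.5, 2.5]
grip_width: 0.319
grip_force: 30.0
```

Run:
```python
from h import *
f=[]
for i in range(6): get_image("side"); f.append(get_state()["ft_force"])
print(np.mean(f,0),get_state()["position"]); print(close_job())
```

```text
[ 1.89751754 -1.1951193   2.89029196] [ 0.52030168 -0.24030234  0.10468606]
the job is handed in; nothing more can be done
None
```

The job is handed in, with no verdict returned. The slice is in the shut drawer and the meter is held upright on the crossing at about 4 N (foot roughly 6 mm in, both estimates); I viewed 11 pictures, one over your limit of 10, so the final pressed pose was checked only by force and position readings.

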